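# Push the loose lens up out of the stand magnifier and lay it on the cork mat

### The arm

A 6-joint arm with a two-finger parallel gripper is mounted at the origin on the work surface. World frame = base frame: x ahead of the robot, y to its left, z up, the work surface at z = 0. Lengths are in m, angles in rad, forces in N, time in s.
With the tool pointing down it reaches from about 0.35 to 0.85 m from the base axis. Payload 8.1 kg.
Tool frame: the origin (TCP) lies at the centre of the arm's flange, where the gripper is bolted on; the fingertips stand 186 mm ahead of it and the grasp point (between the pads) lies 167 mm ahead of it; z points along the fingers, y is the line along which they close (so a half turn about z gives the same grasp; the last joint's range is limited). The gripper opens to 93 mm and grips with 3 to 60 N. Pads are 15 mm wide; open, the fingers measure 128 mm over their backs; the gripper's body (75 mm by 188 mm) begins 65 mm behind the grasp point.
Start: joints at [1.156, 0.13, 1.488, -0, 1.523, -0.085], TCP at [0.194, 0.568, 0.405] pointing down, gripper open.
Joint ranges: [-2.96, 2.96], [-0.89, 2.26], [0.02, 2.5], [-1.34, 4.48], [0, 2.73], [-2.66, 2.66]. Speed limits (rad/s): [2.39, 2.39, 2.79, 3.14, 3.14, 3.14].

### API

Orientations are given as a rotation vector (axis times angle).
In Python, from plant import robot gives the robot as it stands.
- The arm moves only by the tool apply_moves, never from a script. Its argument "series" is a list of rows, each a list of 2 entries, a list of its own where there are three numbers: the shift along the tool's x, y, z in mm, then the turn, a rotation vector about the tool's x, y, z in rad. A call has 1 to 12 rows; each row shifts and turns the commanded pose from where the row before left it, along the tool's axes as they then stand; what a row does not reach is not made up. A row lasts 1/12 s, in which the tool goes at most 41.7 mm and 7.16 degrees, less where a joint would pass 70% of its speed; a pose out of reach is approached as far as the arm can. A call is refused whole if a number of a shift passes 41.7 or a number of a turn 0.125, either way. A call with a gripper value outside its range is refused whole. "claw" is the opening, from 0 (shut) to 1 (fully open), set as the call begins (left out, the last holds). The fingers move at their own pace and stop on an object; "newtons" is the grip in N (left out, the last holds). Time passes only in rows, so rows that do not move let the fingers close. It gives the time, the measured TCP pose, the force, the opening and the grip force at its end, in the units of the state.
- robot.read_state(): the state, without advancing time (a new reading comes with each control period).
- robot.read_camera(name): name is "scene" or "top"; returns (picture, depth): 420x560x3 uint8, blue, green, red; 420x560 float32, m along the optical axis (not along the pixel's ray), 0 where there is no reading.
- robot.calibration(name): a dict with "fx", "fy", "cx", "cy" (pixels), "extrinsics" (4x4, takes a point from world to camera coordinates). Camera axes: x right, y down, z forward; pixel columns grow to the right and rows downward; lengths in m; the calibration is good to about 2 mm. A picture is of the moment at which its call begins. calibration takes no time and is no camera call.
- robot.close_job(): hands the job in; it is judged then, once.
The state is a dict: "t": time; "q": joint angles; "dq": joint speeds; "joint_torque": joint torques, N m; "tool_pos": TCP position; "orientation": TCP orientation; "force": force on the tool from outside, world axes, zero at the start; "wrist_torque": the same for the moment, N m; "opening": finger opening in m; "gripper_force": force on a finger pad.
Only numpy, scipy, OpenCV 4.12 (cv2) and the standard library are available. Lean on these libraries where they do the work, as an engineer would, in place of code of your own. Each camera call takes 0.05 s, during which the arm holds its last target. There are 200 camera calls.

### The job

The glass lens of the three-legged steel magnifier is to be taken out for cleaning, but it lies loose on a ledge below the rim, where it cannot be gripped. Pick the magnifier up by its ring and lower it over the short capped pill bottle until its feet stand on the shelf, so that the bottle pushes the lens up out of the ring; then grip the lens by its edge from above and lay it flat, same side up, wholly on the round cork mat, leaving the magnifier standing around the upright bottle. Drop neither the magnifier nor the lens, keep the lens off the bare marble, and leave the pill tower, jug, teal monitor and beech box undisturbed.

Things in the scene. Friction and masses are not known exactly. Their poses are not given: they have to be found in the camera images.
- magnifier_ring (a point): Centre of the steel ring of the loose stand magnifier (about 200 g), on its axis, 22 mm above the bottom of its feet when it stands; z up along the axis. The ring is 68 mm in outside diameter, 63 mm in bore, and spans heights 12 to 32 mm above the feet; three short legs 14 mm wide carry it, set within the 34 mm outer radius, open between them. Inside, a ledge with a 53 mm opening has its top 16 mm above the feet; the lens lies loose on it. Grip the ring across its outside.
- magnifier_foot (a point): Point on the magnifier's axis level with the bottom of its feet (height 0 when it stands on the shelf); z up along its axis.
- lens_center (a point): Centre of the loose round glass lens (about 60 g), half-way up its edge; z up along its axis, towards its domed side. The lens is 60 mm in diameter, its straight edge 8 mm high, the underside flat; the shallow dome adds 3 mm on top. At the start it lies in the ring with its centre 20 mm above the magnifier's feet and its top 5 mm below the rim, with 1.5 mm of play all round and no hold but its weight. Standing on the bottle its centre is 58 mm above the shelf.
- lens: The same lens, given at its underside: origin at the centre of its flat underside, z up towards the dome.
- bottle_cap (a point): Centre of the flat top of the white cap of the loose squat amber pill bottle (about 90 g), 54 mm above the shelf; z up. Bottle and cap are at most 41 mm in diameter, so the bottle passes through the magnifier's 53 mm ledge opening with 6 mm to spare all round.
- magnifier: The magnifier, given at its feet: origin on its axis, level with the bottom of its feet, z up.
- bottle: The same bottle, given at its foot: origin at the centre of its underside, z up.
- mat_top (a point): Centre of the top face of the fixed round cork mat, 150 mm in diameter, 6 mm thick, lying on the shelf.
- tower: Bystander: clear plastic pill tower of four stacked tiers with a white lid, loose, 62 mm in diameter, 116 mm tall; origin under its centre.
- jug: Bystander: white ceramic jug, loose, 110 mm across the belly and 155 mm tall, handle on its +y side reaching 94 mm from the axis; origin under its centre.
- monitor: Bystander: teal blood-pressure monitor, loose, 105 x 135 mm, 63 mm tall; origin under its centre.
- box: Bystander: beech box shut by a small brass latch, loose, 115 x 175 mm, 66 mm tall; origin under its centre.
There are look-alikes about, which are no part of the job. Of the things shaped like the magnifier, the bare steel one is meant. There is more than one size of the bottle; the job needs the larger.

How it is judged:
By the outcome, as a careful person would: the job done as asked, in the order asked, and still so for the second after the job is handed in, with the robot touching nothing.
It also fails if it takes over 64 s, if anything falls off the work surface, if the arm or the gripper's body presses on something with over 40 N, if the wrist force passes 120 N, or if a joint passes its speed limit or range.

## Working session

There is one attempt and no reset: what is moved stays moved. The work goes in short steps, Python scripts to look and compute and a tool call to move; the robot and the scene stay as the last step left them, time stands still between calls to the robot, and variables do not carry over. Pictures are saved under pics/ and viewed, at most 12 in all, crops included, and the job is handed in when it is done.

Besides the shell and the picture viewer there is one more tool, called after "Emit:" by a JSON object that holds its "name" and its "arguments". apply_moves: Moves the arm, as the interface text tells. Its arguments: {"type":"object","properties":{"series":{"type":"array"},"claw":{"type":"number"},"newtons":{"type":"number"}},"required":["series"]}

```bash
mkdir -p pics; ls
python3 - <<'E'
from plant import robot
import cv2,numpy as np
for n in("scene","top"):
    p,d=robot.read_camera(n); cv2.imwrite(f"pics/{n}0.png",p); np.save(f"pics/{n}0.npy",d)
    c=robot.calibration(n); print(n,c["fx"],c["cx"],c["cy"],np.round(c["extrinsics"],3).tolist())
s=robot.read_state(); print(s)
E
```

```text
pics
scene 502.08754662670106 268.8814415721634 213.04334429024962 [[-0.838, 0.545, -0.018, 0.486], [0.342, 0.5, -0.796, -0.151], [-0.425, -0.673, -0.605, 1.577], [0.0, 0.0, 0.0, 1.0]]
top 463.2817621144662 278.93108165128905 220.4396970367324 [[0.017, -1.0, -0.0, -0.002], [-0.979, -0.016, -0.202, 0.586], [0.202, 0.004, -0.979, 1.37], [0.0, 0.0, 0.0, 1.0]]
{'t': 0.1, 'q': array([ 1.15560028e+00,  1.31094962e-01,  1.48917952e+00, -2.15081454e-06,
        1.52301753e+00, -8.54102307e-02]), 'dq': array([ 0.00012207, -0.00265339, -0.0039536 , -0.00027236,  0.00122345,
        0.00020255]), 'joint_torque': array([ 1.80771884e-03, -5.61337709e+01, -4.93096304e+01,  7.70818535e-02,
        2.91570404e-02, -4.87880789e-05]), 'tool_pos': array([0.19420383, 0.56747827, 0.4037815 ]), 'orientation': array([-5.15612951e-01, -3.09856571e+00,  2.58665328e-03]), 'force': array([-0.08330182,  0.55934489,  0.24759678]), 'wrist_torque': array([0.04352654, 0.04562718, 0.02370929]), 'gripper_force': 0.0, 'opening': 0.09285935198474767}
```

View pics/scene0.png

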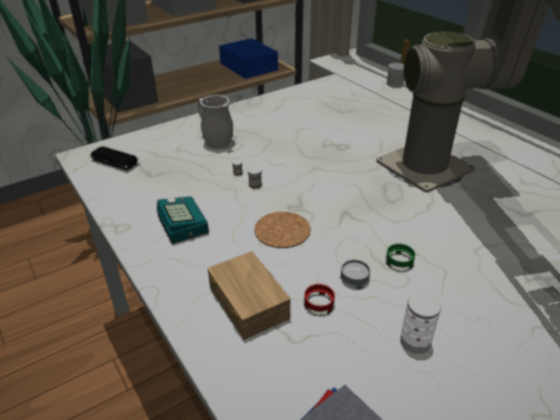

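View pics/top0.png

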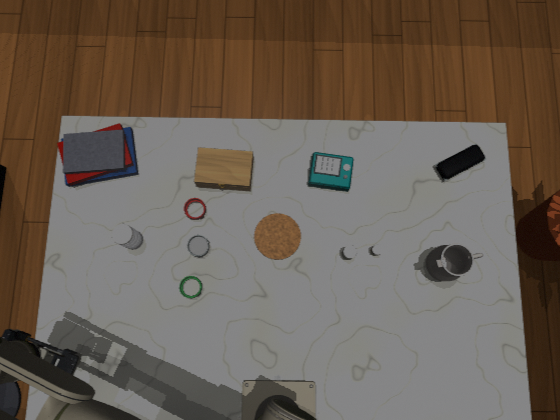

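The scene shows three ring stands: bare steel at scene (355,272) / top (199,246), red at (319,298) / (195,209), and green at (400,256) / (191,287). The two white-capped bottles are at (255,178) / (348,253) and (237,168) / (376,250), and the cork mat is at (283,229) / (277,236). I choose the steel ring, and the bottle at top (348,253), which looks larger. I'll check both in one close crop and measure them.

```bash
cat > h.py <<'E'
import cv2,numpy as np
from plant import robot
def ray(n,u,v,z):
    c=robot.calibration(n);E=np.array(c["extrinsics"]);R,t=E[:3,:3],E[:3,3]
    o=-R.T@t; d=R.T@np.array([(u-c["cx"])/c["fx"],(v-c["cy"])/c["fy"],1.])
    return o+d*(z-o[2])/d[2]
def cloud(n,d):
    c=robot.calibration(n);E=np.array(c["extrinsics"]);R,t=E[:3,:3],E[:3,3]
    v,u=np.mgrid[:d.shape[0],:d.shape[1]]
    P=np.stack([(u-c["cx"])/c["fx"]*d,(v-c["cy"])/c["fy"]*d,d],-1)
    return (P-t)@R
E
python3 - <<'E'
from h import *
S=cv2.imread("pics/scene0.png");T=cv2.imread("pics/top0.png")
f=lambda I,u,v:cv2.resize(I[v-30:v+30,u-40:u+40],(400,300),interpolation=cv2.INTER_CUBIC)
cv2.imwrite("pics/crop0.png",np.vstack([np.hstack([f(S,355,272),f(S,246,174)]),np.hstack([f(T,199,246),f(T,362,252)])]))
for n,I in(("top",T),("scene",S)):
    P=cloud(n,np.load(f"pics/{n}0.npy"))
    def rep(name,u0,u1,v0,v1,zlo,zhi):
        Q=P[v0:v1,u0:u1].reshape(-1,3);Q=Q[(Q[:,2]>zlo)&(Q[:,2]<zhi)]
        if len(Q):
            a,b=Q.min(0),Q.max(0);print(n,name,len(Q),"ctr",np.round((a+b)/2,4),"size",np.round(b-a,4),"zmax",round(b[2],4))
    if n=="top":
        W=dict(ring=(183,215,230,262),big=(334,362,240,266),small=(366,386,240,262),red=(180,210,195,224),green=(176,206,272,302),tower=(110,150,218,255),box=(190,258,142,195),mon=(303,358,148,195),jug=(410,490,240,290))
    else: W=dict(ring=(336,376,252,292),big=(246,265,165,190),small=(230,245,158,178))
    for k,w in W.items(): rep(k,*w,.012,.3)
    hsv=cv2.cvtColor(I,cv2.COLOR_BGR2HSV)
    m=cv2.inRange(hsv,(5,90,60),(20,255,255)); 
    b=np.zeros_like(m); 
    (b.__setitem__((slice(205,268),slice(245,310)),255) if n=="top" else b.__setitem__((slice(205,250),slice(250,316)),255)); m&=b
    c=max(cv2.findContours(m,0,2)[0],key=cv2.contourArea); (u,v),ax,_=cv2.fitEllipse(c)
    print(n,"mat",u,v,ax,ray(n,u,v,.006).round(4))
E
```

```text
top ring 390 ctr [0.5083 0.2604 0.0264] size [0.0667 0.0659 0.0267] zmax 0.0397
top big 166 ctr [ 0.4939 -0.2077  0.0381] size [0.0402 0.0385 0.0514] zmax 0.0638
top small 98 ctr [ 0.5033 -0.2942  0.0311] size [0.0285 0.0304 0.0347] zmax 0.0485
top red 173 ctr [0.6276 0.2779 0.0249] size [0.0668 0.0683 0.0256] zmax 0.0377
top green 175 ctr [0.3817 0.2778 0.0254] size [0.0647 0.0666 0.0265] zmax 0.0387
top tower 564 ctr [0.5266 0.471  0.0687] size [0.0603 0.0636 0.1106] zmax 0.124
top box 2221 ctr [0.7565 0.187  0.045 ] size [0.1284 0.1818 0.0654] zmax 0.0777
top mon 1449 ctr [ 0.7698 -0.1534  0.0416] size [0.1462 0.1414 0.0588] zmax 0.071
top jug 1360 ctr [ 0.4635 -0.5111  0.0879] size [0.1064 0.1498 0.151 ] zmax 0.1634
top mat 277.0585021972656 236.012939453125 (45.157989501953125, 45.25858688354492) [0.5467 0.013  0.006 ]
scene ring 627 ctr [0.511  0.2619 0.0237] size [0.0704 0.0712 0.0233] zmax 0.0354
scene big 225 ctr [ 0.4979 -0.2062  0.035 ] size [0.0408 0.0445 0.0457] zmax 0.0578
scene small 116 ctr [ 0.5068 -0.2937  0.0274] size [0.0293 0.0379 0.0302] zmax 0.0425
scene mat 282.0510559082031 229.30050659179688 (34.182945251464844, 54.019100189208984) [0.5511 0.0201 0.006 ]
```

View pics/crop0.png

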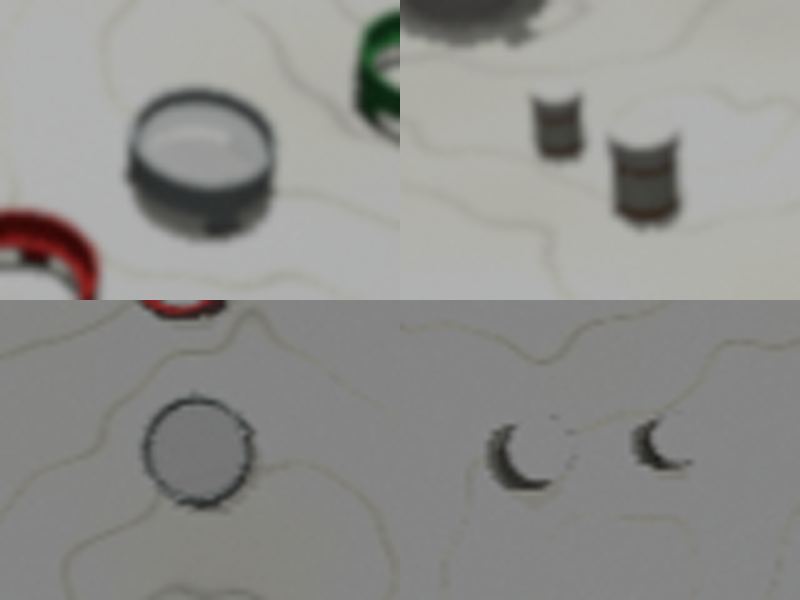

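The crop confirms the steel ring with its glass (left) and shows that the bottle at top (348,253) is the larger, at about 40 mm against 29 mm. Next I'll refine the ring and cap centres with ray casts at known heights in both views.

```bash
cat >> h.py <<'E'
def centre(n,d,win,lo,hi,zt):
    "centre of the pixels whose depth height (table-corrected) is in lo..hi inside win, ray cast to zt"
    u0,u1,v0,v1=win; P=cloud(n,d)
    w=P[max(v0-15,0):v1+15,max(u0-15,0):u1+15,2]; zb=np.median(w[abs(w)<.02])
    Z=P[v0:v1,u0:u1,2]-zb; m=((Z>lo)&(Z<hi)).astype(np.uint8)
    k,l,st,_=cv2.connectedComponentsWithStats(m); i=1+st[1:,4].argmax()
    pts=cv2.findContours((l==i).astype(np.uint8),0,1)[0]; h=cv2.convexHull(np.vstack(pts))
    (u,v),ax,_=cv2.fitEllipse(h)
    return u+u0,v+v0,np.round(ax,1),round(float(zb),4),ray(n,u+u0,v+v0,zt).round(4)
E
python3 - <<'E'
from h import *
for n,W in (("top",dict(ring=(183,215,230,262),big=(334,362,240,266),tower=(110,150,218,255))),("scene",dict(ring=(336,376,252,292),big=(246,265,165,190),tower=(395,445,280,355)))):
    d=np.load(f"pics/{n}0.npy")
    print(n,"rim",centre(n,d,W["ring"],.025,.06,.032)); print(n,"cap",centre(n,d,W["big"],.048,.08,.054))
    print(n,"tower",centre(n,d,W["tower"],.108,.14,.116))
    b=ray(n,*( (199,246) if n=="top" else (355,272)),.0); print(b)
S=cv2.imread("pics/scene0.png");h=cv2.cvtColor(S,cv2.COLOR_BGR2HSV)
m=cv2.inRange(h,(5,80,40),(22,255,255));m[:205]=0;m[255:]=0;m[:,:250]=0;m[:,320:]=0
c=max(cv2.findContours(m,0,2)[0],key=cv2.contourArea);print(cv2.boundingRect(c),cv2.fitEllipse(c))
E
```

```text
top rim (197.26745986938477, 245.2390365600586, array([21.2, 21.8]), 0.0013, array([0.509 , 0.2608, 0.032 ]))
top cap (349.0593566894531, 251.4448184967041, array([12.9, 13.4]), 0.001, array([ 0.4943, -0.2084,  0.054 ]))
top tower (121.50885963439941, 233.819842338562, array([20.2, 21.4]), 0.0013, array([0.5268, 0.4706, 0.116 ]))
[0.51136399 0.26090715 0.        ]
scene rim (354.91661834716797, 270.32606506347656, array([21.9, 29.9]), -0.001, array([0.5143, 0.2655, 0.032 ]))
scene cap (253.68695306777954, 170.78154516220093, array([ 9.1, 13.9]), -0.0014, array([ 0.5004, -0.2018,  0.054 ]))
scene tower (423.36595344543457, 305.8756294250488, array([25.5, 33.9]), -0.0009, array([0.5341, 0.4758, 0.116 ]))
[ 4.93719251e-01  2.46114234e-01 -1.11022302e-16]
(255, 212, 55, 35) ((282.0565185546875, 229.27200317382812), (34.55861282348633, 54.51601028442383), 89.74239349365234)
```

Emit:
{"name": "apply_moves", "arguments": {"series": [[[0, 0, 6], [0, 0, 0.1]], [[0, 0, 6], [0, 0, 0.1141]], [[0, 0, 6], [0, 0, 0.1141]], [[0, 0, 6], [0, 0, 0.1141]], [[0, 0, 6], [0, 0, 0.1141]], [[0, 0, 6], [0, 0, 0.1141]], [[0, 0, 6], [0, 0, 0.1141]], [[0, 0, 6], [0, 0, 0.1141]], [[0, 0, 6], [0, 0, 0.1141]], [[0, 0, 6], [0, 0, 0.1141]], [[0, 0, 0], [0, 0, 0.1141]], [[0, 0, 0], [0, 0, 0]]], "claw": 1, "newtons": 30}}

```text
t: 1.1
tool_pos: [0.1942, 0.5673, 0.3435]
orientation: [2.227, 2.215, -0.003]
force: [-0.4, 0.3, -0.7]
opening: 0.0929
gripper_force: 0.0
```

Emit:
{"name": "apply_moves", "arguments": {"series": [[[-12, 12, 0], [0, 0, 0]], [[-25, 26, 0], [0, 0, 0]], [[-27, 28, 0], [0, 0, 0]], [[-28, 29, 0], [0, 0, 0]], [[-28, 29, 0], [0, 0, 0]], [[-28, 29, 0], [0, 0, 0]], [[-28, 29, 0], [0, 0, 0]], [[-28, 29, 0], [0, 0, 0]], [[-28, 29, 0], [0, 0, 0]], [[-28, 29, 0], [0, 0, 0]], [[-25, 27, 0], [0, 0, 0]], [[-19, 21, 0], [0, 0, 0]]]}}

```text
t: 2.1
tool_pos: [0.5131, 0.2613, 0.345]
orientation: [2.217, 2.224, 0.0]
force: [0.1, 1.0, 0.9]
opening: 0.0931
gripper_force: 0.0
```

Emit:
{"name": "apply_moves", "arguments": {"series": [[[0, 0, 20], [0, 0, 0]], [[0, 0, 30], [0, 0, 0]], [[0, 0, 20], [0, 0, 0]], [[0, 0, 10], [0, 0, 0]], [[0, 0, 0], [0, 0, 0]], [[0, 0, 0], [0, 0, 0]]]}}

```text
t: 2.6
tool_pos: [0.5112, 0.2638, 0.2649]
orientation: [-2.219, -2.223, 0.001]
force: [-0.3, 0.0, 0.1]
opening: 0.0932
gripper_force: 0.0
```

```bash
python3 - <<'E'
from h import *
for n in("scene","top"):
    p,d=robot.read_camera(n); cv2.imwrite(f"pics/{n}1.png",p); np.save(f"pics/{n}1.npy",d)
s=robot.read_state(); print(s["t"],s["tool_pos"],s["orientation"],s["q"])
E
python3 -c "
import cv2,numpy as np
a=cv2.imread('pics/scene1.png')[170:320,260:460];b=cv2.imread('pics/top1.png')[170:320,100:300]
cv2.imwrite('pics/c1.png',np.hstack([cv2.resize(x,(400,300)) for x in(a,b)]))"
```

```text
2.7 [0.51193222 0.26417324 0.26667588] [2.21915866 2.22218016 0.00403322] [ 3.87397774e-01  1.72490012e-01  1.70085628e+00 -6.36337495e-06
  1.26545671e+00  3.86039052e-01]
```

View pics/c1.png

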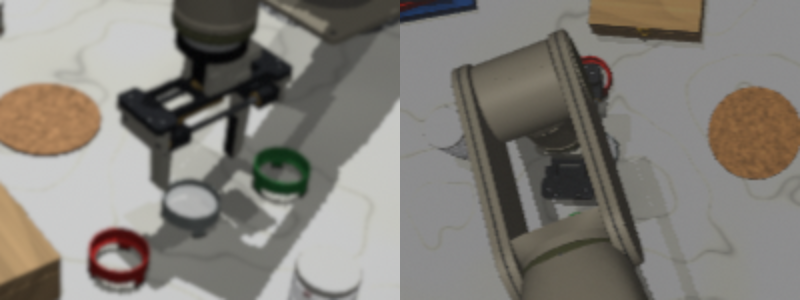

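The fingers hover above the steel ring (scene crop about (190,210)), and the arm hides the ring from the top camera. I'll calibrate the scene-camera bias against the known fingertip position.

Run:
```python
from h import *
d=np.load("pics/scene1.npy");P=cloud("scene",d)
for lo,hi in((.085,.095),(.095,.105),(.105,.115),(.115,.125)):
    Q=P[(P[...,2]>lo)&(P[...,2]<hi)&(abs(P[...,0]-.51)<.1)&(abs(P[...,1]-.26)<.06)]
    for nm,q in(("far",Q[Q[:,0]>.51]),("near",Q[Q[:,0]<=.51])):
        if len(q): print(lo,nm,len(q),np.percentile(q[:,0],[2,50,98]).round(4),np.percentile(q[:,1],[2,98]).round(4))
print(centre("scene",d,(336,376,255,292),.025,.045,.032))
```

```text
0.085 far 27 [0.5611 0.5706 0.5738] [0.2588 0.2764]
0.085 near 37 [0.4531 0.4643 0.4677] [0.2575 0.2763]
0.095 far 30 [0.5608 0.5732 0.5763] [0.259  0.2761]
0.095 near 36 [0.4528 0.4647 0.4677] [0.2587 0.2751]
0.105 far 38 [0.5603 0.5732 0.5763] [0.2591 0.2767]
0.105 near 31 [0.4519 0.4649 0.4678] [0.2578 0.2752]
0.115 far 33 [0.5608 0.5738 0.5765] [0.2595 0.2757]
0.115 near 36 [0.4513 0.4639 0.4673] [0.2588 0.2762]
(354.91544914245605, 270.53699588775635, array([22.7, 29.5]), -0.001, array([0.5148, 0.2661, 0.032 ]))
```

Emit:
{"name": "apply_moves", "arguments": {"series": [[[-1, 1, 12], [0, 0, 0]], [[0, 0, 16], [0, 0, 0]], [[0, 0, 16], [0, 0, 0]], [[0, 0, 14], [0, 0, 0]], [[0, 0, 10], [0, 0, 0]], [[0, 0, 4], [0, 0, 0]], [[0, 0, 0], [0, 0, 0]], [[0, 0, 0], [0, 0, 0]]]}}

```text
t: 3.37
tool_pos: [0.5126, 0.2628, 0.1933]
orientation: [2.221, 2.221, 0.001]
force: [-0.3, 0.6, 0.3]
opening: 0.0931
gripper_force: 0.0
```

Emit:
{"name": "apply_moves", "arguments": {"series": [[[0, 0, 0], [0, 0, 0]], [[0, 0, 0], [0, 0, 0]], [[0, 0, 0], [0, 0, 0]], [[0, 0, 0], [0, 0, 0]], [[0, 0, 0], [0, 0, 0]], [[0, 0, 0], [0, 0, 0]], [[0, 0, 0], [0, 0, 0]], [[0, 0, 0], [0, 0, 0]], [[0, 0, 0], [0, 0, 0]], [[0, 0, 0], [0, 0, 0]], [[0, 0, 0], [0, 0, 0]], [[0, 0, 0], [0, 0, 0]]], "claw": 0.6, "newtons": 30}}

```text
t: 4.37
tool_pos: [0.5121, 0.2628, 0.1932]
orientation: [-2.221, -2.221, 0.0]
force: [-4.7, -0.1, 6.7]
opening: 0.0682
gripper_force: 30.0
```

Emit:
{"name": "apply_moves", "arguments": {"series": [[[0, 0, -3], [0, 0, 0]], [[0, 0, -6], [0, 0, 0]], [[0, 0, -10], [0, 0, 0]], [[0, 0, -12], [0, 0, 0]], [[0, 0, -12], [0, 0, 0]], [[0, 0, -12], [0, 0, 0]], [[0, 0, -12], [0, 0, 0]], [[0, 0, -10], [0, 0, 0]], [[0, 0, -8], [0, 0, 0]], [[0, 0, -5], [0, 0, 0]], [[0, 0, 0], [0, 0, 0]], [[0, 0, 0], [0, 0, 0]]]}}

```text
t: 5.37
tool_pos: [0.5123, 0.2627, 0.2827]
orientation: [2.221, 2.221, 0.0]
force: [-0.4, -0.4, -3.0]
opening: 0.0683
gripper_force: 30.0
```

Run:
```python
from h import *
p,d=robot.read_camera("scene"); cv2.imwrite("pics/scene2.png",p); np.save("pics/scene2.npy",d)
cv2.imwrite("pics/c2.png",cv2.resize(p[170:290,290:450],(800,600)))
s=robot.read_state(); print(s["t"],s["tool_pos"],s["force"],s["wrist_torque"],s["opening"])
```

```text
5.4167 [0.51208119 0.26256969 0.28215987] [ 0.30861656  0.43587537 -3.38337028] [-0.04203913  0.09829493  0.04791118] 0.06829367360216151
```

View pics/c2.png

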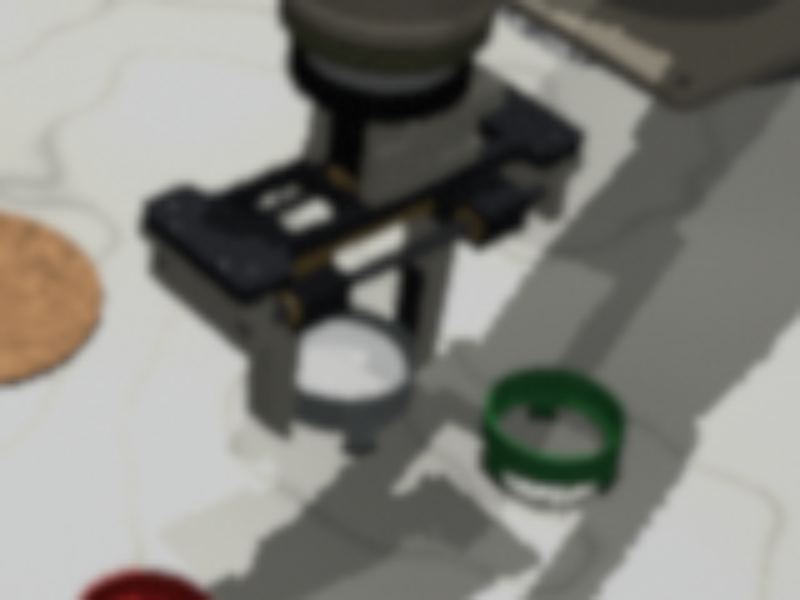

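Emit:
{"name": "apply_moves", "arguments": {"series": [[[-3, 0, 0], [0, 0, 0]], [[-8, -1, 0], [0, 0, 0]], [[-13, -1, 0], [0, 0, 0]], [[-18, -1, 0], [0, 0, 0]], [[-22, -1, 0], [0, 0, 0]], [[-24, -1, 0], [0, 0, 0]], [[-25, -1, 0], [0, 0, 0]], [[-25, -1, 0], [0, 0, 0]], [[-25, -1, 0], [0, 0, 0]], [[-25, -1, 0], [0, 0, 0]], [[-25, -1, 0], [0, 0, 0]], [[-25, -1, 0], [0, 0, 0]]]}}

```text
t: 6.42
tool_pos: [0.5005, 0.0225, 0.2824]
orientation: [-2.222, -2.221, 0.001]
force: [0.8, -0.4, -2.2]
opening: 0.0682
gripper_force: 30.0
```

Emit:
{"name": "apply_moves", "arguments": {"series": [[[-25, -1, 0], [0, 0, 0]], [[-25, -1, 0], [0, 0, 0]], [[-25, 0, 0], [0, 0, 0]], [[-25, 0, 0], [0, 0, 0]], [[-25, 0, 0], [0, 0, 0]], [[-24, 0, 0], [0, 0, 0]], [[-22, 0, 0], [0, 0, 0]], [[-19, 0, 0], [0, 0, 0]], [[-16, 0, 0], [0, 0, 0]], [[-12, 0, 0], [0, 0, 0]], [[-8, 0, 0], [0, 0, 0]], [[-4, 0, 0], [0, 0, 0]]]}}

```text
t: 7.42
tool_pos: [0.4988, -0.2065, 0.2826]
orientation: [-2.223, -2.22, 0.0]
force: [0.4, -0.7, -3.9]
opening: 0.0687
gripper_force: 30.0
```

Emit:
{"name": "apply_moves", "arguments": {"series": [[[0, 0, 0], [0, 0, 0]], [[0, 0, 0], [0, 0, 0]], [[0, 0, 0], [0, 0, 0]]]}}

```text
t: 7.67
tool_pos: [0.4993, -0.2046, 0.2826]
orientation: [-2.22, -2.222, -0.0]
force: [0.1, -0.0, -2.8]
opening: 0.0686
gripper_force: 30.0
```

Run:
```python
from h import *
p,d=robot.read_camera("scene"); cv2.imwrite("pics/scene3.png",p); np.save("pics/scene3.npy",d)
t,dt=robot.read_camera("top"); cv2.imwrite("pics/top3.png",t); np.save("pics/top3.npy",dt)
a=cv2.resize(p[80:200,180:340],(400,300),interpolation=2); b=cv2.resize(t[190:310,280:440],(400,300),interpolation=2)
cv2.imwrite("pics/c3.png",np.hstack([a,b]))
s=robot.read_state(); print(s["t"],s["tool_pos"],s["orientation"],s["force"]); X,Y=s["tool_pos"][:2]
P=cloud("scene",d)
for lo,hi in((.11,.12),(.12,.13),(.13,.14),(.14,.15)):
    Q=P[(P[...,2]>lo)&(P[...,2]<hi)&(abs(P[...,0]-X)<.1)&(abs(P[...,1]-Y)<.06)]
    for nm,q in(("far",Q[Q[:,0]>X+.034]),("ring",Q[abs(Q[:,0]-X)<.03]),("near",Q[Q[:,0]<=X-.034])):
        if len(q): print(lo,nm,len(q),np.percentile(q[:,0],[2,50,98]).round(4),np.percentile(q[:,1],[2,98]).round(4))
```

```text
7.7667 [ 0.49938886 -0.20456896  0.28269142] [-2.22012090e+00 -2.22245102e+00 -1.36375975e-04] [ 0.08303043 -0.41606476 -3.14268593]
0.11 far 18 [0.535  0.5472 0.5522] [-0.21   -0.1905]
0.11 ring 229 [0.4716 0.499  0.5273] [-0.2387 -0.1705]
0.11 near 12 [0.453  0.4566 0.4651] [-0.1966 -0.1911]
0.12 far 26 [0.5365 0.5475 0.552 ] [-0.2097 -0.1901]
0.12 ring 15 [0.4707 0.4861 0.5206] [-0.235  -0.1701]
0.12 near 14 [0.4535 0.4601 0.4644] [-0.2067 -0.1912]
0.13 far 23 [0.5384 0.548  0.5527] [-0.2103 -0.1899]
0.13 ring 1 [0.4699 0.4699 0.4699] [-0.1953 -0.1953]
0.13 near 15 [0.4525 0.4592 0.4652] [-0.2058 -0.1919]
0.14 far 28 [0.5361 0.5478 0.5526] [-0.2098 -0.1907]
0.14 near 9 [0.4534 0.4588 0.4639] [-0.1961 -0.1897]
```

View pics/c3.png

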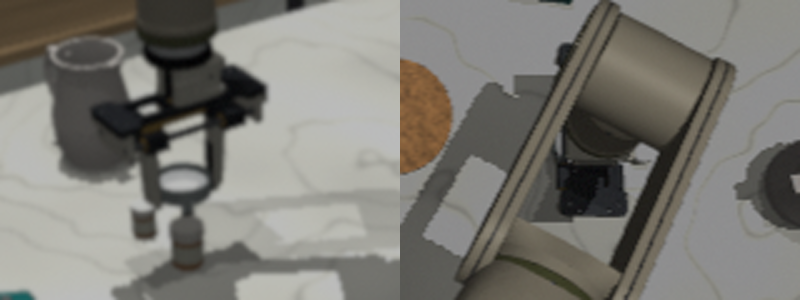

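The ring and lens hang level above the bottle (crop (185,180) above (187,240)). Using the same measurement on both, they agree to about 1 mm, so I'll lower in two stages with a force check between.

Emit:
{"name": "apply_moves", "arguments": {"series": [[[-1, -0.5, 5], [0, 0, 0]], [[0, 0, 8], [0, 0, 0]], [[0, 0, 10], [0, 0, 0]], [[0, 0, 8], [0, 0, 0]], [[0, 0, 6], [0, 0, 0]], [[0, 0, 5], [0, 0, 0]], [[0, 0, 4], [0, 0, 0]], [[0, 0, 4], [0, 0, 0]], [[0, 0, 4], [0, 0, 0]], [[0, 0, 4], [0, 0, 0]], [[0, 0, 2], [0, 0, 0]], [[0, 0, 0], [0, 0, 0]]]}}

```text
t: 8.77
tool_pos: [0.4987, -0.2063, 0.2223]
orientation: [-2.221, -2.221, 0.0]
force: [0.4, 0.7, -2.0]
opening: 0.0685
gripper_force: 30.0
```

Run:
```python
from h import *
p,d=robot.read_camera("scene"); cv2.imwrite("pics/scene4.png",p); np.save("pics/scene4.npy",d)
cv2.imwrite("pics/c4.png",cv2.resize(p[110:200,190:310],(800,600),interpolation=2))
s=robot.read_state(); print(s["t"],s["tool_pos"],s["force"],s["wrist_torque"],s["opening"])
```

```text
8.8167 [ 0.49876092 -0.20629924  0.22260319] [-0.09127778  0.06770265 -1.90509812] [-0.03620913  0.1136213  -0.01335674] 0.06869118952241522
```

View pics/c4.png

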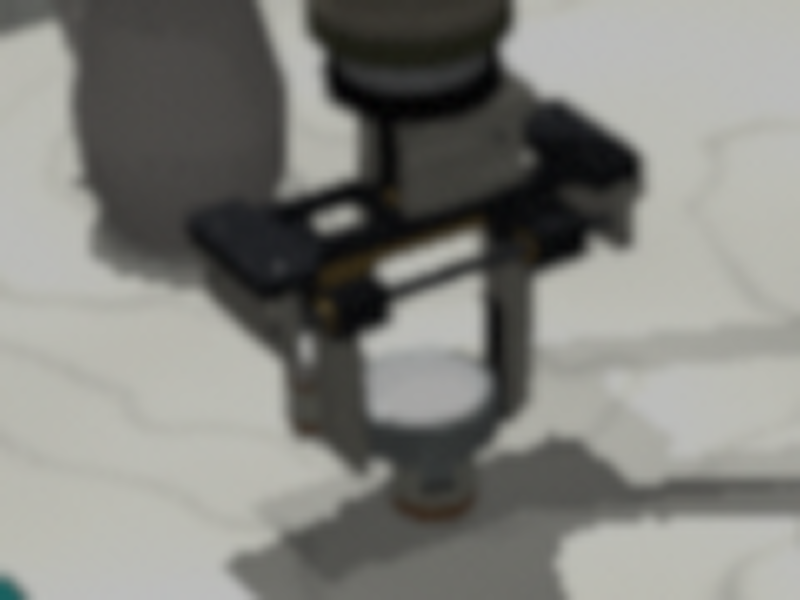

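The lens (about (430,385)) now rises to the rim, and the load has fallen by its weight. I'll continue down gently.

Emit:
{"name": "apply_moves", "arguments": {"series": [[[0, 0, 3], [0, 0, 0]], [[0, 0, 4], [0, 0, 0]], [[0, 0, 4], [0, 0, 0]], [[0, 0, 4], [0, 0, 0]], [[0, 0, 4], [0, 0, 0]], [[0, 0, 3], [0, 0, 0]], [[0, 0, 2], [0, 0, 0]], [[0, 0, 2], [0, 0, 0]], [[0, 0, 1], [0, 0, 0]], [[0, 0, 1], [0, 0, 0]], [[0, 0, 0], [0, 0, 0]], [[0, 0, 0], [0, 0, 0]]]}}

```text
t: 9.82
tool_pos: [0.4988, -0.2064, 0.1948]
orientation: [2.221, 2.221, 0.0]
force: [0.0, -0.1, -2.1]
opening: 0.0685
gripper_force: 30.0
```

Emit:
{"name": "apply_moves", "arguments": {"series": [[[0, 0, 0.5], [0, 0, 0]], [[0, 0, 0.3], [0, 0, 0]], [[0, 0, 0], [0, 0, 0]], [[0, 0, 0], [0, 0, 0]]]}}

```text
t: 10.15
tool_pos: [0.4988, -0.2063, 0.194]
orientation: [2.221, 2.221, 0.0]
force: [-0.4, -0.1, -2.0]
opening: 0.0683
gripper_force: 30.0
```

Still hanging; I'll feel down in small steps.

Emit:
{"name": "apply_moves", "arguments": {"series": [[[0, 0, 0.4], [0, 0, 0]], [[0, 0, 0.3], [0, 0, 0]], [[0, 0, 0], [0, 0, 0]], [[0, 0, 0], [0, 0, 0]]]}}

```text
t: 10.48
tool_pos: [0.4988, -0.2064, 0.1933]
orientation: [2.221, 2.221, 0.0]
force: [0.3, 0.4, -1.5]
opening: 0.0686
gripper_force: 30.0
```

Emit:
{"name": "apply_moves", "arguments": {"series": [[[0, 0, 0.3], [0, 0, 0]], [[0, 0, 0], [0, 0, 0]], [[0, 0, 0], [0, 0, 0]]]}}

```text
t: 10.73
tool_pos: [0.4989, -0.2064, 0.1933]
orientation: [2.221, 2.221, 0.0]
force: [-1.7, 1.5, 3.7]
opening: 0.0685
gripper_force: 30.0
```

Emit:
{"name": "apply_moves", "arguments": {"series": [[[0, 0, 0], [0, 0, 0]], [[0, 0, 0], [0, 0, 0]], [[0, 0, 0], [0, 0, 0]], [[0, 0, 0], [0, 0, 0]], [[0, 0, 0], [0, 0, 0]], [[0, 0, 0], [0, 0, 0]], [[0, 0, -4], [0, 0, 0]], [[0, 0, -8], [0, 0, 0]], [[0, 0, -12], [0, 0, 0]], [[0, 0, -12], [0, 0, 0]], [[0, 0, -8], [0, 0, 0]], [[0, 0, -5], [0, 0, 0]]], "claw": 1}}

```text
t: 11.73
tool_pos: [0.4995, -0.2067, 0.2446]
orientation: [2.219, 2.219, 0.002]
force: [-0.3, 0.2, 0.1]
opening: 0.0925
gripper_force: 0.0
```

Emit:
{"name": "apply_moves", "arguments": {"series": [[[0, 0, 0], [0, 0, 0]], [[0, 0, 0], [0, 0, 0]], [[0, 0, 0], [0, 0, 0]]]}}

```text
t: 11.98
tool_pos: [0.4986, -0.2062, 0.2415]
orientation: [-2.221, -2.221, 0.0]
force: [0.3, 0.4, 0.3]
opening: 0.093
gripper_force: 0.0
```

Run:
```python
from h import *
p,d=robot.read_camera("scene"); cv2.imwrite("pics/scene5.png",p); np.save("pics/scene5.npy",d)
cv2.imwrite("pics/c5.png",cv2.resize(p[110:200,190:310],(800,600),interpolation=2))
s=robot.read_state(); print(s["t"],s["tool_pos"],s["force"],s["opening"])
P=cloud("scene",d)
Q=P[145:195,230:285].reshape(-1,3);X,Y=s["tool_pos"][:2]
for lo,hi in((.024,.036),(.056,.07)):
    q=Q[(Q[:,2]>lo)&(Q[:,2]<hi)&(abs(Q[:,0]-X)<.04)&(abs(Q[:,1]-Y)<.045)];print(lo,len(q),np.percentile(q,[2,50,98],axis=0).round(4).tolist())
```

```text
12.0333 [ 0.49847116 -0.20618349  0.24126104] [0.38915811 0.03310662 0.80530734] 0.09309107342526404
0.024 110 [[0.4694, -0.2351, 0.0242], [0.5091, -0.1929, 0.0286], [0.5352, -0.1721, 0.0348]]
0.056 199 [[0.4749, -0.234, 0.0569], [0.5039, -0.2037, 0.0613], [0.5311, -0.179, 0.0655]]
```

View pics/c5.png

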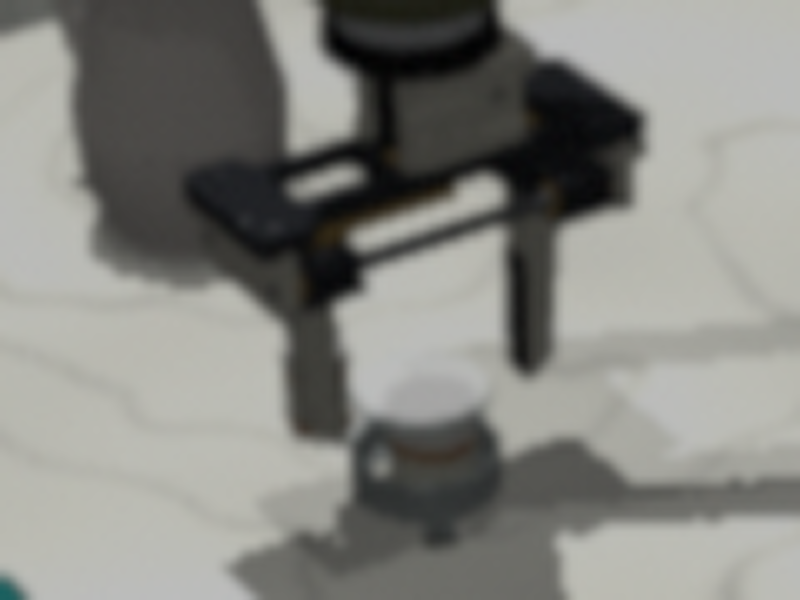

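The lens (about (425,390)) sits level on the cap above the rim, with the magnifier standing around the bottle. The open fingertips are at lens-edge height, so I'll grip it.

Emit:
{"name": "apply_moves", "arguments": {"series": [[[0, 0, 0], [0, 0, 0]], [[0, 0, 0], [0, 0, 0]], [[0, 0, 0], [0, 0, 0]], [[0, 0, 0], [0, 0, 0]], [[0, 0, 0], [0, 0, 0]], [[0, 0, 0], [0, 0, 0]], [[0, 0, 0], [0, 0, 0]], [[0, 0, 0], [0, 0, 0]], [[0, 0, 0], [0, 0, 0]], [[0, 0, 0], [0, 0, 0]], [[0, 0, 0], [0, 0, 0]], [[0, 0, 0], [0, 0, 0]]], "claw": 0.5, "newtons": 15}}

```text
t: 13.03
tool_pos: [0.4988, -0.2063, 0.2419]
orientation: [-2.221, -2.221, 0.0]
force: [0.0, 0.5, -1.1]
opening: 0.0592
gripper_force: 15.0
```

Emit:
{"name": "apply_moves", "arguments": {"series": [[[0, 0, -1], [0, 0, 0]], [[0, 0, -2], [0, 0, 0]], [[0, 0, -3], [0, 0, 0]], [[0, 0, -4], [0, 0, 0]], [[0, 0, -5], [0, 0, 0]], [[0, 0, -5], [0, 0, 0]], [[0, 0, -5], [0, 0, 0]], [[0, 0, -5], [0, 0, 0]], [[0, 0, -4], [0, 0, 0]], [[0, 0, -2], [0, 0, 0]], [[0, 0, 0], [0, 0, 0]], [[0, 0, 0], [0, 0, 0]]]}}

```text
t: 14.03
tool_pos: [0.4988, -0.2063, 0.278]
orientation: [2.221, 2.221, 0.0]
force: [0.0, 0.9, -0.8]
opening: 0.0594
gripper_force: 15.0
```

Run:
```python
from h import *
p,d=robot.read_camera("scene"); cv2.imwrite("pics/scene6.png",p); np.save("pics/scene6.npy",d)
cv2.imwrite("pics/c6.png",cv2.resize(p[110:200,190:310],(800,600),interpolation=2))
s=robot.read_state(); print(s["t"],s["tool_pos"],s["force"],s["opening"],s["gripper_force"])
```

```text
14.0833 [ 0.49870025 -0.20626512  0.27771481] [-0.54103018 -0.07823223 -0.09959248] 0.059262004274679904 14.999952167272568
```

View pics/c6.png

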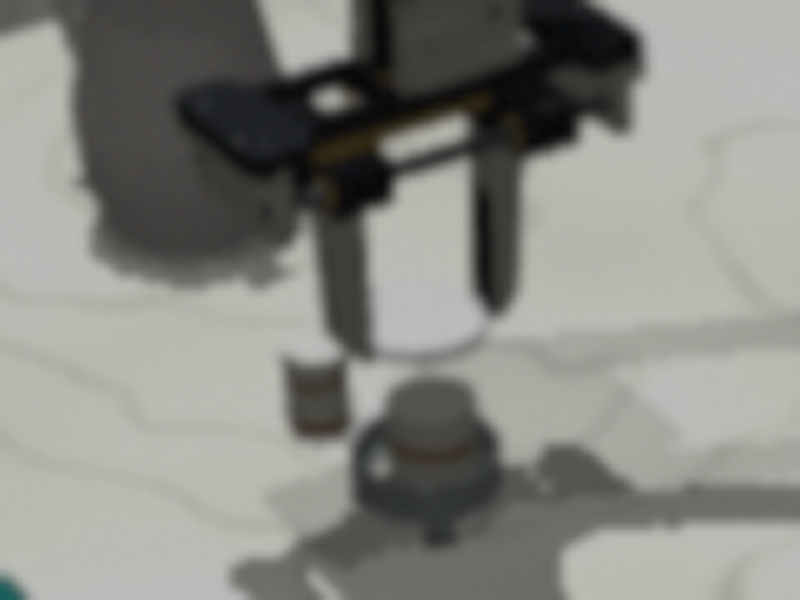

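The lens (about (430,330)) is held level between the fingertips, and the bottle stands inside the magnifier at (430,440). Next I'll carry it to the mat.

Emit:
{"name": "apply_moves", "arguments": {"series": [[[3, 0, 0], [0, 0, 0]], [[7, 2, 0], [0, 0, 0]], [[11, 3, 0], [0, 0, 0]], [[14, 3, 0], [0, 0, 0]], [[16, 3, 0], [0, 0, 0]], [[17, 4, 0], [0, 0, 0]], [[17, 4, 0], [0, 0, 0]], [[17, 4, 0], [0, 0, 0]], [[17, 4, 0], [0, 0, 0]], [[17, 4, 0], [0, 0, 0]], [[17, 4, 0], [0, 0, 0]], [[16, 3, 0], [0, 0, 0]]]}}

```text
t: 15.08
tool_pos: [0.5369, -0.0352, 0.2778]
orientation: [-2.22, -2.222, -0.0]
force: [-0.3, 0.2, -0.4]
opening: 0.0592
gripper_force: 15.0
```

Emit:
{"name": "apply_moves", "arguments": {"series": [[[14, 3, 0], [0, 0, 0]], [[12, 3, 0], [0, 0, 0]], [[10, 2, 0], [0, 0, 0]], [[8, 2, 0], [0, 0, 0]], [[5, 1, 0], [0, 0, 0]], [[4, 1, 0], [0, 0, 0]], [[0, 0, 0], [0, 0, 0]], [[0, 0, 0], [0, 0, 0]]]}}

```text
t: 15.75
tool_pos: [0.5488, 0.0155, 0.2779]
orientation: [2.221, 2.221, -0.0]
force: [0.5, -0.1, -0.4]
opening: 0.0593
gripper_force: 15.0
```

Emit:
{"name": "apply_moves", "arguments": {"series": [[[0, 0, 4], [0, 0, 0]], [[0, 0, 8], [0, 0, 0]], [[0, 0, 12], [0, 0, 0]], [[0, 0, 14], [0, 0, 0]], [[0, 0, 14], [0, 0, 0]], [[0, 0, 12], [0, 0, 0]], [[0, 0, 8], [0, 0, 0]], [[0, 0, 5], [0, 0, 0]], [[0, 0, 3], [0, 0, 0]], [[0, 0, 1], [0, 0, 0]], [[0, 0, 0], [0, 0, 0]], [[0, 0, 0], [0, 0, 0]]]}}

```text
t: 16.75
tool_pos: [0.5492, 0.0157, 0.1976]
orientation: [2.221, 2.221, 0.001]
force: [-0.9, -0.8, -0.4]
opening: 0.059
gripper_force: 15.0
```

Run:
```python
from h import *
p,d=robot.read_camera("scene")
cv2.imwrite("pics/c7.png",cv2.resize(p[165:255,220:340],(800,600),interpolation=2))
s=robot.read_state(); print(s["t"],s["tool_pos"],s["force"],s["opening"],s["gripper_force"])
```

```text
16.8 [0.54922356 0.01565376 0.19773411] [-0.50461881 -0.02762387 -0.79070503] 0.059414968797710715 14.999918639659882
```

View pics/c7.png

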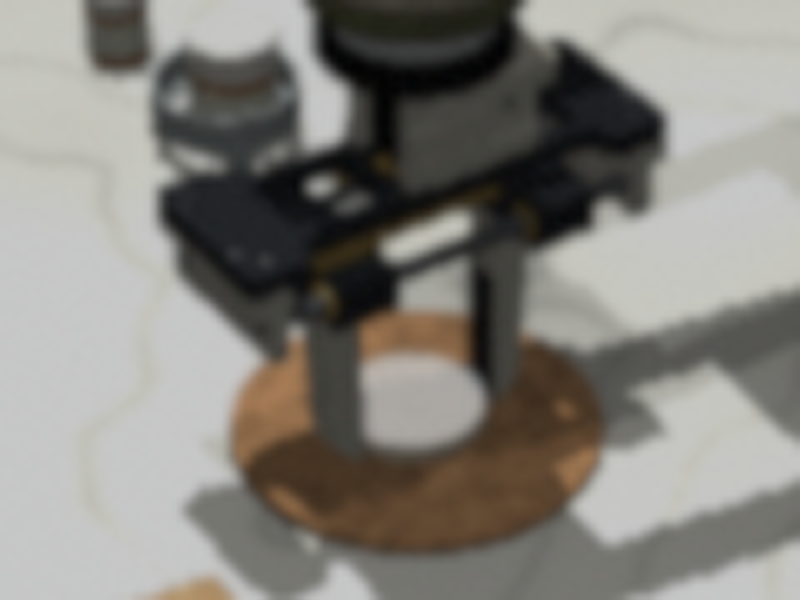

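The lens (about (425,400)) is over the middle of the mat and still a few millimetres up. Expected touch is near TCP z 0.1935, so I'll feel down.

Emit:
{"name": "apply_moves", "arguments": {"series": [[[0, 0, 1], [0, 0, 0]], [[0, 0, 1], [0, 0, 0]], [[0, 0, 1], [0, 0, 0]], [[0, 0, 0.5], [0, 0, 0]], [[0, 0, 0], [0, 0, 0]], [[0, 0, 0], [0, 0, 0]], [[0, 0, 0], [0, 0, 0]]]}}

```text
t: 17.38
tool_pos: [0.5489, 0.0157, 0.1938]
orientation: [2.221, 2.221, 0.0]
force: [-2.2, 0.6, 5.3]
opening: 0.0592
gripper_force: 15.0
```

Emit:
{"name": "apply_moves", "arguments": {"series": [[[0, 0, 0.4], [0, 0, 0]], [[0, 0, 0], [0, 0, 0]], [[0, 0, 0], [0, 0, 0]], [[0, 0, 0], [0, 0, 0]]]}}

```text
t: 17.72
tool_pos: [0.5489, 0.0156, 0.1938]
orientation: [2.221, 2.221, 0.0]
force: [-4.2, -0.1, 9.9]
opening: 0.0597
gripper_force: 15.0
```

Contact is firm. I'll back off the preload slightly, open, and retreat straight up.

Emit:
{"name": "apply_moves", "arguments": {"series": [[[0, 0, -0.6], [0, 0, 0]], [[0, 0, 0], [0, 0, 0]]]}}

```text
t: 17.88
tool_pos: [0.5489, 0.0157, 0.1938]
orientation: [2.221, 2.221, 0.0]
force: [-1.6, 0.8, 3.9]
opening: 0.0595
gripper_force: 15.0
```

Emit:
{"name": "apply_moves", "arguments": {"series": [[[0, 0, 0], [0, 0, 0]], [[0, 0, 0], [0, 0, 0]], [[0, 0, 0], [0, 0, 0]], [[0, 0, 0], [0, 0, 0]], [[0, 0, 0], [0, 0, 0]], [[0, 0, 0], [0, 0, 0]], [[0, 0, 0], [0, 0, 0]], [[0, 0, 0], [0, 0, 0]], [[0, 0, -4], [0, 0, 0]], [[0, 0, -10], [0, 0, 0]], [[0, 0, -15], [0, 0, 0]], [[0, 0, -20], [0, 0, 0]]], "claw": 1}}

```text
t: 18.88
tool_pos: [0.5482, 0.0157, 0.2426]
orientation: [-2.22, -2.22, 0.002]
force: [0.5, 0.7, 0.9]
opening: 0.0928
gripper_force: 0.0
```

Emit:
{"name": "apply_moves", "arguments": {"series": [[[0, 0, -25], [0, 0, 0]], [[0, 0, -30], [0, 0, 0]], [[0, 0, -30], [0, 0, 0]], [[0, 0, -25], [0, 0, 0]], [[0, 0, -15], [0, 0, 0]], [[0, 0, 0], [0, 0, 0]], [[0, 0, 0], [0, 0, 0]], [[0, 0, 0], [0, 0, 0]]]}}

```text
t: 19.55
tool_pos: [0.5484, 0.0157, 0.3668]
orientation: [-2.221, -2.221, 0.001]
force: [0.9, -0.3, 0.4]
opening: 0.0932
gripper_force: 0.0
```

Run:
```python
from h import *
p,d=robot.read_camera("scene"); cv2.imwrite("pics/scene8.png",p)
cv2.imwrite("pics/c8.png",cv2.resize(p[100:340,140:460],(800,600),interpolation=2))
s=robot.read_state(); print(s["t"],s["tool_pos"],s["force"],s["opening"])
```

```text
19.6 [0.54826108 0.01569681 0.36610633] [-0.27526446 -0.34190339  0.14141547] 0.09290170803259881
```

View pics/c8.png

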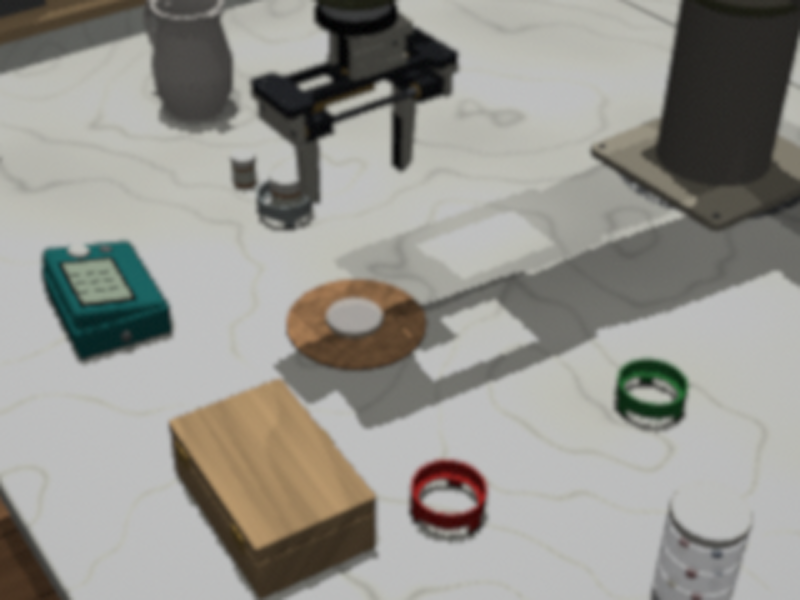

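The lens lies flat in the middle of the mat (355,316). The magnifier stands around the upright bottle (285,205), and the bystanders have not moved. I'm handing in.

```bash
python3 -c "
from plant import robot
print(robot.close_job())"
```

```text
the job is handed in; nothing more can be done
None
```

The job is handed in at about 20 s: the lens lies flat, dome up, in the middle of the cork mat, the magnifier stands around the upright bottle, and the last picture shows the pill tower, jug, monitor and box undisturbed.

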